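Make up a mica order to weight on the dial scale

ROBOT

A 6-joint arm with a two-finger parallel gripper is mounted at the origin on the work surface; the furniture and walls round the work are solid. World frame = base frame: x ahead of the robot, y to its left, z up, the work surface at z = 0. Lengths are in mm, angles in degrees, forces in N, time in s.
With the tool pointing down it reaches from about 350 to 850 mm from the base axis. Payload 8.1 kg.
Tool frame: the origin (TCP) lies between the finger pads; the fingertips stand 22 mm ahead of it and the grasp point (between the pads) lies 3 mm ahead of it; z points along the fingers, y is the line along which they close (so a half turn about z gives the same grasp; the last joint's range is limited). The gripper opens to 85 mm and grips with 20 to 120 N. Pads are 22 mm wide; open, the fingers measure 114 mm over their backs; the gripper's body (76 mm by 85 mm) begins 54 mm behind the grasp point. The pads swing forward as they close: fully open they stand 13 mm farther back than shut.
Start: joints at [67.128, 7.471, 85.268, -0, 87.261, -4.893], TCP at [185.184, 570.712, 253.292] pointing down, gripper open.
Joint ranges: [-169.43, 169.43], [-51.17, 129.36], [1.28, 143.12], [-76.62, 256.62], [0, 156.53], [-152.29, 152.29]. Speed limits (degrees/s): [136.94, 136.94, 159.86, 180, 180, 180].

INTERFACE

Orientations are given as [roll, pitch, yaw] about the fixed x, y, z axes, in that order (R = Rz(yaw) Ry(pitch) Rx(roll)).
In Python, from bench import r, vision gives the robot as it stands.
- The arm moves only by the tool step_arm, never from a script. Its argument "targets" is a list that holds one entry, the list of rows, each a list of 6 numbers: the shift along the world's x, y, z in mm, then the turn, a rotation vector about the world's x, y, z in rad. In form: [[[x, y, z, rx, ry, rz], ...]]. A call has 1 to 12 rows; each row is the pose to reach, as a shift and turn from the pose commanded when the call began; what a row does not reach only later rows make up. A row lasts 1/12 s, in which the tool goes at most 41.7 mm and 7.16 degrees, less where a joint would pass 70% of its speed; a pose out of reach is approached as far as the arm can. A call with a gripper value outside its range is refused whole. "fingers" is the gripper's target within -1 to 1 (shut at 1, half-way at 0, fully open at -1), set as the call begins (left out, the last holds). The fingers move at their own pace and stop on an object; "newtons" is the grip in N (left out, the last holds). Time passes only in rows, so rows that repeat a pose let the fingers close. It gives the time, the measured TCP pose, the force, the opening and the grip force at its end, in the units of the state.
- r.sense(): the state, without advancing time (a new reading comes with each control period).
- vision.snapshot(name): name is "scene" or "top" or "wrist"; returns a dict with "img" (420x560x3 uint8, blue, green, red), "mtx" (3x3 intrinsics, pixels), "D" ([k1, k2, p1, p2, k3] as OpenCV has them; the pictures are not rectified), "eye" and "attitude" of the camera in the world. Camera axes: x right, y up, looking along -z (the intrinsics and any distortion apply to the point x, -y, -z); pixel columns grow to the right and rows downward; lengths in mm; the calibration is good to about 2 mm. A picture is of the moment at which its call begins. There is no depth.
- r.hand_in(): hands the job in; it is judged then, once.
The state is a dict: "time": time; "joint_pos": joint angles; "qd": joint speeds; "joint_efforts": joint torques, N m; "tool_pos": TCP position; "tcp_rot": TCP orientation; "ft_force": force on the tool from outside, world axes, zero at the start; "wrist_torque": the same for the moment, N m; "finger_gap": finger opening in mm; "grip_force": force on a finger pad.
Only numpy, scipy, OpenCV 4.12 (cv2) and the standard library are available. Lean on these libraries where they do the work, as an engineer would, in place of code of your own. Each camera call takes 0.05 s, during which the arm holds its last target. There are 200 camera calls.

TASK

The aluminium tray was put down askew on the dial scale, riding on the scale's locating pin: stand the white-lidded pot left in it on the table and, without lifting the tray away, nudge it along until the hole in its floor drops over the pin and it lies flat. Then pack the new order: stand squat mica jars from the table (not those in the clear bin) on the tray floor and lay every small round dish lid from the table open side up on top of the jars, with just so many jars that the pointer finally rests between the two limit tabs. Jars not needed stay standing on the table; leave everything else alone.

Things in the scene. Friction and masses are not known exactly. Their poses are not given: they have to be found in the camera images.
- scale: grey dial spring scale, fixed, 160 mm wide (y), housing top 65 mm above the table, sloping dial on its -x side. Origin on the table under the centre of its deck, x pointing away from the dial. The sprung deck is a steel plate 112 (x) x 150 (y) mm, top about 92 mm above the table; it sinks 1 mm per 0.5 N (at most 18 mm) and cannot tilt
- pin (a point): foot of the locating pin, in the middle of the deck's top face, moving up and down with it. The pin is fixed in the deck, 12 mm thick with a rounded nose, 9 mm tall
- tray: loose aluminium tray, 138 (x) x 198 (y) mm outside, walls 4 mm thick and 18 mm high from the underside, floor 5 mm thick, 150 g. Origin at the centre of its underside = centre of the 16 mm hole through its floor; z up. It starts 16 to 45 mm off the pin, tilted 6 to 9 degrees as its floor rides on the pin; seated, its origin coincides with pin
- pointer (a joint): angle of the dial's pointer, rad: 0 at the top of the dial (the side towards the deck), growing clockwise as the deck sinks, 300 rad per m of sinking. About 0.1 with the empty tray on the deck; each jar adds about 0.7 (0.6 to 0.83), each dish about 0.12
- tabs (a joint): angle of the middle between the two black limit tabs on the dial's rim, measured like pointer; set for this order and not to be changed. The tabs' edges lie 0.5 rad before and after it
- pointer_tip (a point): tip of the pointer, 36 mm from the dial's centre
- tabs_mid (a point): point midway between the two limit tabs, 36 mm from the dial's centre
- jar0: one of up to five squat round screw-lid powder jars, all alike in size: 52 mm across the lid (top 14 mm), 49 mm across the body, 36 mm tall, about 120 g (each 100 to 140 g); origin at the centre of its underside, z up. None = not there this time.
- jar1: one of up to five squat round screw-lid powder jars, all alike in size: 52 mm across the lid (top 14 mm), 49 mm across the body, 36 mm tall, about 120 g (each 100 to 140 g); origin at the centre of its underside, z up. None = not there this time.
- jar2: one of up to five squat round screw-lid powder jars, all alike in size: 52 mm across the lid (top 14 mm), 49 mm across the body, 36 mm tall, about 120 g (each 100 to 140 g); origin at the centre of its underside, z up. None = not there this time.
- jar3: one of up to five squat round screw-lid powder jars, all alike in size: 52 mm across the lid (top 14 mm), 49 mm across the body, 36 mm tall, about 120 g (each 100 to 140 g); origin at the centre of its underside, z up. None = not there this time.
- jar4: one of up to five squat round screw-lid powder jars, all alike in size: 52 mm across the lid (top 14 mm), 49 mm across the body, 36 mm tall, about 120 g (each 100 to 140 g); origin at the centre of its underside, z up. None = not there this time.
- dish0: one of up to three little flat round screw lids used as mixing dishes: 37 mm across, 10 mm high, open side up, 20 g; origin at the centre of its underside, z up. None = not there this time.
- dish1: one of up to three little flat round screw lids used as mixing dishes: 37 mm across, 10 mm high, open side up, 20 g; origin at the centre of its underside, z up. None = not there this time.
- dish2: one of up to three little flat round screw lids used as mixing dishes: 37 mm across, 10 mm high, open side up, 20 g; origin at the centre of its underside, z up. None = not there this time.
- pot_white: small white-lidded pot left over from the last order, 44 mm across, 32 mm tall, 100 g; starts standing in the tray; origin at the centre of its underside, z up. Not part of this order
- round_rim (a point): on the rim of the large round resin table top (fixed on a turntable at the left), its point nearest to the jars; the round is 413 mm across, its centre 206 mm from here along +y, its rim 80 to 101 mm above the table: keep the gripper's body clear of it
- print_carton: bystander: flat printed carton, 60 x 106 x 28 mm
- square_lid: bystander: square black jar lid, 74 x 74 x 26 mm
- pigment: bystander: slim blue pigment bottle, 22 mm across, 63 mm tall, standing
- water_bottle: bystander: small clear water bottle with a blue cap, 50 mm across, 145 mm tall

How it is judged (in metres and radians):
On the way:
1. the tray, emptied of the pot and not yet loaded, has dropped over the pin and lies flat on the deck (horizontal distance between tray and pin below 0.0035 m and z of tray in the frame of pin below 0.002 m and angle between tray's own z axis and vertical below 0.03 rad and value of joint pointer below 0.4 rad), for 0.3 s.
At the end, for the whole second after the job is handed in: tray flat over the pin (within 3.5 mm, raised under 2 mm); pot upright on the table; each jar upright on the tray floor or the table; each dish lid level, open side up, on the jars in the tray; pointer at rest between the tabs (within 0.5 rad of their middle); all released and at rest (horizontal distance between tray and pin below 0.0035 m and z of tray in the frame of pin below 0.002 m and angle between tray's own z axis and vertical below 0.03 rad and height (world z) of pot_white below 0.008 m and angle between each of pot_white, jar0, jar1, jar2, jar3, jar4, dish0, dish1, dish2's own z axis and vertical below 0.15 rad and linear speed of each of jar0, jar1, jar2, jar3, jar4, dish0, dish1, dish2 below 0.03 m/s and ((x of jar0 in the frame of tray between -0.066 and 0.066 m and y of jar0 in the frame of tray between -0.096 and 0.096 m and z of jar0 in the frame of tray between 0.002 and 0.01 m) or height (world z) of jar0 below 0.008 m) and ((x of jar1 in the frame of tray between -0.066 and 0.066 m and y of jar1 in the frame of tray between -0.096 and 0.096 m and z of jar1 in the frame of tray between 0.002 and 0.01 m) or height (world z) of jar1 below 0.008 m) and ((x of jar2 in the frame of tray between -0.066 and 0.066 m and y of jar2 in the frame of tray between -0.096 and 0.096 m and z of jar2 in the frame of tray between 0.002 and 0.01 m) or height (world z) of jar2 below 0.008 m) and ((x of jar3 in the frame of tray between -0.066 and 0.066 m and y of jar3 in the frame of tray between -0.096 and 0.096 m and z of jar3 in the frame of tray between 0.002 and 0.01 m) or height (world z) of jar3 below 0.008 m) and ((x of jar4 in the frame of tray between -0.066 and 0.066 m and y of jar4 in the frame of tray between -0.096 and 0.096 m and z of jar4 in the frame of tray between 0.002 and 0.01 m) or height (world z) of jar4 below 0.008 m) and x of dish0 in the frame of tray between -0.066 and 0.066 m and y of dish0 in the frame of tray between -0.096 and 0.096 m and z of dish0 in the frame of tray between 0.036 and 0.07 m and x of dish1 in the frame of tray between -0.066 and 0.066 m and y of dish1 in the frame of tray between -0.096 and 0.096 m and z of dish1 in the frame of tray between 0.036 and 0.07 m and x of dish2 in the frame of tray between -0.066 and 0.066 m and y of dish2 in the frame of tray between -0.096 and 0.096 m and z of dish2 in the frame of tray between 0.036 and 0.07 m and distance between pointer_tip and tabs_mid below 0.0178 m and velocity of joint pointer between -0.3 and 0.3 rad/s); the robot touches nothing.
It fails at once if the tray is lifted off the scale instead of slid (its middle more than 30 mm above the unloaded deck) (z of tray in the frame of scale above 0.122 m).
It fails at once if a bystander is knocked over or shoved more than 5 cm away (distance of any of print_carton, square_lid, pigment, water_bottle from where it was at the start of the episode above 0.05 m or angle between any of print_carton, square_lid, pigment, water_bottle's own z axis and vertical above 0.6 rad).
Of jar0, jar1, jar2, jar3, jar4 only 4 to 5 are there at a start; the rules pass over those that are not, and their reading is None.
Of dish0, dish1, dish2 only 2 to 3 are there at a start; the rules pass over those that are not, and their reading is None.
At some moment in a run one of jar0, jar1, jar2, jar3, jar4, dish0, dish1, dish2 may be knocked a few centimetres aside while the robot is not near it.
Once in a run the grip may slacken for a moment while it holds something.
It also fails if it takes over 192 s, if anything falls off the work surface, if the arm or the gripper's body presses on something with over 40 N, if the wrist force passes 120 N, or if a joint passes its speed limit or range.

## Working session

There is one attempt and no reset: what is moved stays moved. The work goes in short steps, Python scripts to look and compute and a tool call to move; the robot and the scene stay as the last step left them, time stands still between calls to the robot, and variables do not carry over. Pictures are saved under pics/ and viewed, at most 14 in all, crops included, and the job is handed in when it is done.

Besides the shell and the picture viewer there is one more tool, called after "Emit:" as a command line: name --argument value ..., lists and objects as JSON in quotes. step_arm: Moves the arm, as the interface text tells. Its arguments: {"type":"object","properties":{"targets":{"type":"array"},"fingers":{"type":"number"},"newtons":{"type":"number"}},"required":["targets"]}

```bash
ls; mkdir -p pics; cat > h.py <<'E'
import numpy as np, cv2
from scipy.spatial.transform import Rotation as R
from bench import r, vision
def snap(n,f=None):
    s=vision.snapshot(n)
    if f: cv2.imwrite('pics/'+f,s['img'])
    return s
def Rm(s):
    a=np.array(s['attitude'],float)
    return a if a.shape==(3,3) else (R.from_euler('xyz',a,degrees=True).as_matrix() if a.size==3 else R.from_quat(a).as_matrix())
def ray(s,u,v):
    p=cv2.undistortPoints(np.array([[[u,v]]],float),np.array(s['mtx'],float),np.array(s['D'],float))[0,0]
    return Rm(s)@np.array([p[0],-p[1],-1.])
def plane(s,u,v,z):
    d=ray(s,u,v);e=np.array(s['eye'],float);return e+d*(z-e[2])/d[2]
def proj(s,P):
    q=Rm(s).T@(np.array(P,float)-np.array(s['eye'],float)); q=q*[1,-1,-1]
    return cv2.projectPoints(q.reshape(1,1,3),np.zeros(3),np.zeros(3),np.array(s['mtx'],float),np.array(s['D'],float))[0].ravel()
E
python3 - <<'E'
from h import *
ims=[]
for n in('scene','top'):
    s=snap(n,n+'0.png');print(n,s['eye'],s['attitude'],s['mtx'])
    ims.append(s['img'])
print(r.sense())
E
```

```text
pics
scene [-278.58628077 -604.61137489 1066.39604205] [ 46.81638254   0.68624642 -51.27988571] [[522.33906666   0.         293.20048763]
 [  0.         522.33906666 211.54280144]
 [  0.           0.           1.        ]]
top [ 341.55602754   71.86628931 1060.22274968] [ 12.18246898  -0.2802512  -88.1866274 ] [[396.40750549   0.         287.44279776]
 [  0.         396.40750549 214.2560244 ]
 [  0.           0.           1.        ]]
{'time': 0.1, 'joint_pos': array([ 6.71265647e+01,  7.50981675e+00,  8.53225485e+01,  1.02608412e-03,
        8.72618347e+01, -4.89443370e+00]), 'qd': array([ 0.03187639,  0.01361401, -0.22123349, -0.03490383, -0.09072608,
       -0.02813434]), 'joint_efforts': array([ 2.13588159e-03, -5.70948100e+01, -5.01946449e+01, -1.12110486e-04,
        8.04840471e-03, -5.28020541e-05]), 'tool_pos': array([185.01094208, 570.28734765, 252.36406361]), 'tcp_rot': array([-1.79906231e+02, -9.05823992e-03,  1.62020941e+02]), 'ft_force': array([-0.83335957,  0.92489703, -0.46389235]), 'wrist_torque': array([-0.00276855, -0.00396215, -0.00063508]), 'grip_force': 0.0, 'finger_gap': 85.1815858205603}
```

View pics/scene0.png

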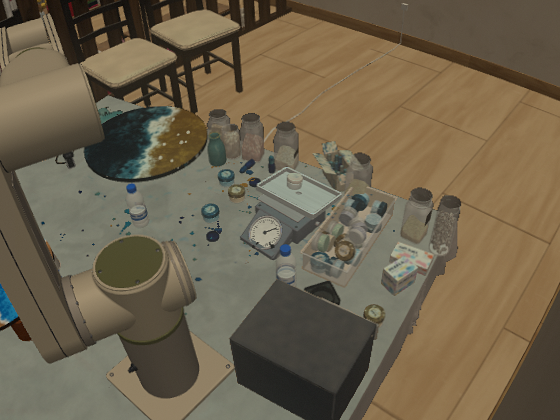

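View pics/top0.png

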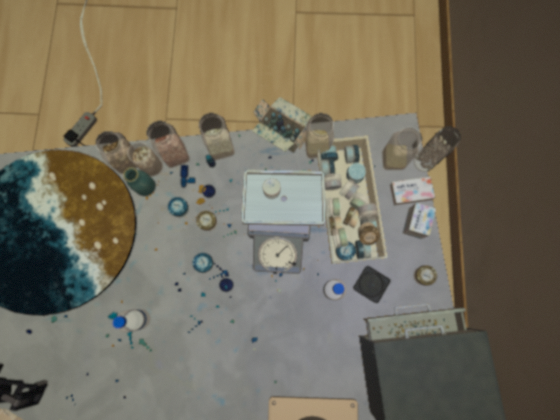

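The top view shows the tray near (283,198), the pot at (271,187) and jars at about (178,206), (206,220), (203,262) and (426,274). I need zooms to find the dishes and read the dial.

```bash
python3 - <<'E'
import cv2
t=cv2.imread('pics/top0.png');s=cv2.imread('pics/scene0.png')
cv2.imwrite('pics/a.png',cv2.resize(t[140:310,140:340],None,fx=3.5,fy=3.5,interpolation=3)[:600,:800])
cv2.imwrite('pics/b.png',cv2.resize(s[130:290,190:400],None,fx=3.75,fy=3.75,interpolation=3)[:600,:800])
E
```

```text
(no output)
```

View pics/a.png

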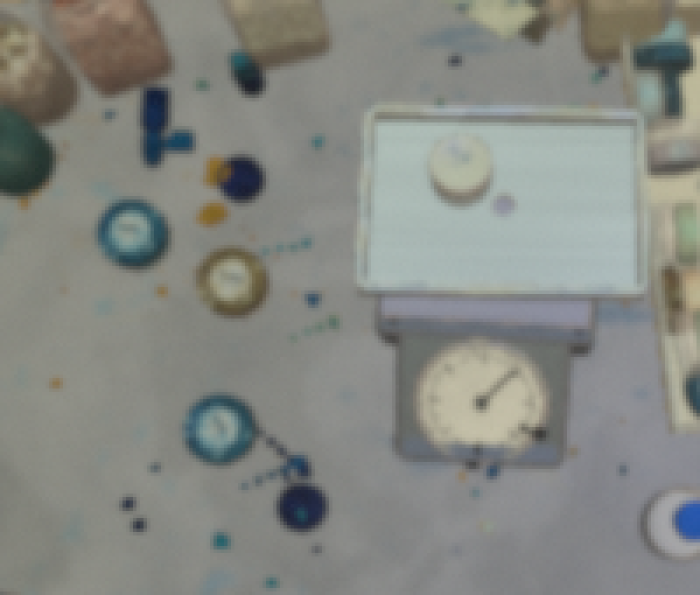

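View pics/b.png

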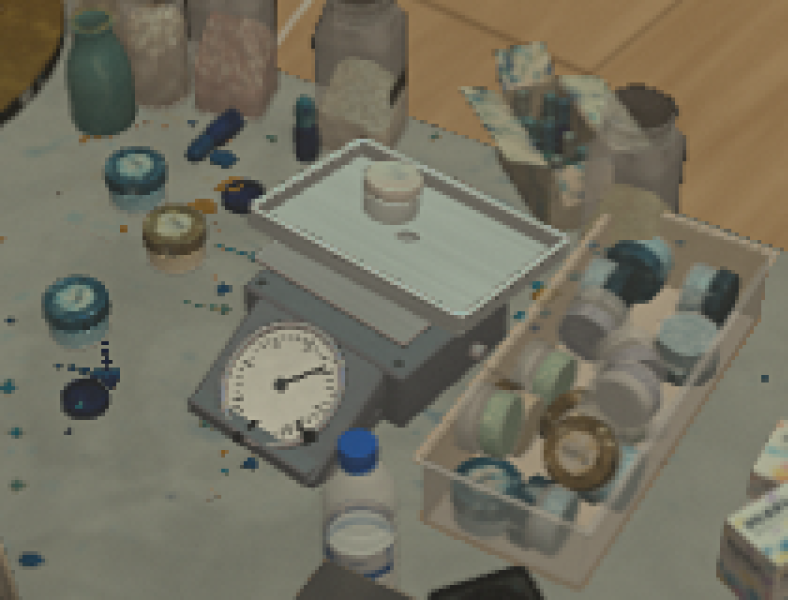

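The zooms show jar lids at top-crop (133,233), (232,282), (219,429), with a fourth at full-image (426,274). The dishes are at (241,178) and (302,507). The tray hole is at (503,204) and the pot at (460,165). On the dial, the pointer is at about 0.8 rad, with tabs near (541,434) and (475,463).

```bash
python3 - <<'E'
from h import *
t=snap('top');s=snap('scene')
T=lambda p:(140+p[0]/3.5,140+p[1]/3.5); S=lambda p:(190+p[0]/3.75,130+p[1]/3.75)
def tri(a,b):
    d1=ray(t,*a);d2=ray(s,*b);A=np.stack([d1,-d2],1);e1=np.array(t['eye']);e2=np.array(s['eye'])
    k=np.linalg.lstsq(A,e2-e1,rcond=None)[0];p,q=e1+k[0]*d1,e2+k[1]*d2
    return (p+q)/2,np.linalg.norm(p-q)
L=dict(A=((133,231),(136,168),36),B=((232,280),(174,230),36),C=((219,427),(76,302),36),d0=((241,178),(243,193),10),d1=((302,507),(85,395),10),
 pot=((460,162),(393,178),142),hole=((503,204),(408,237),100),TLc=((364,107),(253,207),118),TRc=((646,109),(362,140),118),BLc=((360,292),(465,314),118),BRc=((646,292),(568,240),118),
 dial=((482,402),(280,384),45),tipp=((520,370),(325,368),45),tab1=((541,434),(310,436),45),tab2=((475,463),(250,427),45))
for k,(a,b,z) in L.items():
    a=T(a);b=S(b);print(k,plane(t,*a,z).round(0),plane(s,*b,z).round(0),*[np.round(x,0) for x in tri(a,b)])
print('D',plane(t,426,273,36).round(0),plane(s,374,311,36).round(0))
# tray corner refine etc: deck front edge
for c in((380,297),(597,297),(380,326),(594,343)): print(plane(t,*T(c),92).round(0),plane(t,*T(c),65).round(0))
w=snap('wrist');print(w['eye'],w['attitude'],w['mtx'][0,0],r.sense()['tool_pos'])
E
```

```text
A [576. 364.  36.] [572. 363.  36.] [576. 365.  33.] 1.0
B [540. 287.  36.] [534. 283.  36.] [541. 289.  28.] 2.0
C [430. 288.  36.] [425. 285.  36.] [430. 290.  29.] 2.0
d0 [627. 291.  10.] [625. 292.  10.] [626. 292.  10.] 2.0
d1 [375. 227.  10.] [374. 228.  10.] [375. 228.  10.] 1.0
pot [607. 114. 142.] [594. 103. 142.] [611. 116. 125.] 3.0
hole [589.  84. 100.] [586.  83. 100.] [590.  85.  97.] 2.0
TLc [653. 185. 118.] [525. 183. 118.] [633. 221.  47.] 100.0
TRc [658. -15. 118.] [638. 170. 118.] [557.  32. 267.] 116.0
BLc [519. 181. 118.] [530. -12. 118.] [593. 133. -14.] 160.0
BRc [525. -17. 118.] [640. -24. 118.] [541. -41. 185.] 81.0
dial [454.  95.  45.] [449.  95.  45.] [453.  96.  42.] 3.0
tipp [478.  68.  45.] [482.  80.  45.] [475.  70.  58.] 4.0
tab1 [432.  52.  45.] [423.  44.  45.] [432.  52.  33.] 1.0
tab2 [409.  99.  45.] [403.  84.  45.] [413.  97.  28.] 6.0
D [ 421. -285.   36.] [ 417. -281.   36.]
[521. 169.  92.] [526. 172.  65.]
[526.  15.  92.] [531.  14.  65.]
[500. 168.  92.] [504. 171.  65.]
[493.  17.  92.] [497.  15.  65.]
[108.76558162 596.16286804 373.03348551] [-18.1649031    0.13562991  71.94613939] 363.9727888071192 [185.06795142 570.51170237 252.78826523]
```

Emit:
step_arm --targets '[[[415, -455, 60, 0, 0, 0.314], [415, -455, 60, 0, 0, 0.314], [415, -455, 60, 0, 0, 0.314], [415, -455, 60, 0, 0, 0.314], [415, -455, 60, 0, 0, 0.314], [415, -455, 60, 0, 0, 0.314], [415, -455, 60, 0, 0, 0.314], [415, -455, 60, 0, 0, 0.314], [415, -455, 60, 0, 0, 0.314], [415, -455, 60, 0, 0, 0.314], [415, -455, 60, 0, 0, 0.314], [415, -455, 60, 0, 0, 0.314]]]' --fingers -0.5

```text
time: 1.25
tool_pos: [519.1, 203.9, 301.8]
tcp_rot: [180.0, 0.0, -180.0]
ft_force: [0.7, 1.6, 1.4]
finger_gap: 63.9
grip_force: 0.0
```

Emit:
step_arm --targets '[[[100, -109, 10, 0, 0, 0], [100, -109, 10, 0, 0, 0], [100, -109, 10, 0, 0, 0], [100, -109, 10, 0, 0, 0], [100, -109, 10, 0, 0, 0], [100, -109, 10, 0, 0, 0], [100, -109, 10, 0, 0, 0]]]'

```text
time: 1.83
tool_pos: [617.8, 97.0, 311.0]
tcp_rot: [180.0, -0.1, 180.0]
ft_force: [-0.4, -0.1, -0.4]
finger_gap: 64.1
grip_force: 0.0
```

```bash
python3 - <<'E'
from h import *
s=snap('wrist','w1.png');q=r.sense();print(q['tool_pos'],q['tcp_rot'],q['finger_gap'],s['eye'],q['time'])
E
```

```text
[617.58262795  97.51622412 311.21638578] [ 1.79982374e+02 -3.47761126e-02 -1.79945173e+02] 64.10717756804851 [537.64387977  97.81699243 431.50531823] 1.8833
```

View pics/w1.png

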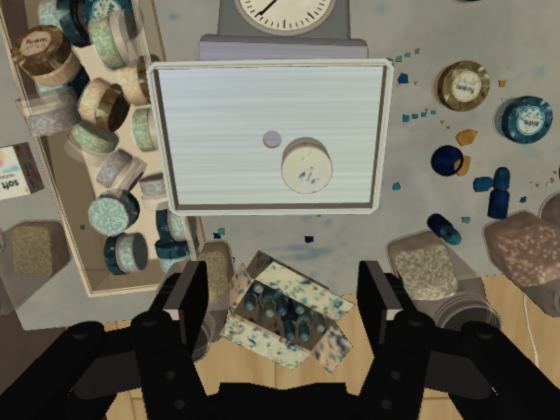

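The wrist view (image up is -x) shows the tray, its hole at (272,139), the pot lid at (306,166), and the housing strip in front spanning columns 200–367 at rows 37–58.

```bash
python3 - <<'E'
from h import *
s=snap('wrist');t=snap('top')
for z in(128,132,136): print(z,plane(s,306,165,z).round(1),plane(t,140+460/3.5,140+162/3.5,z).round(1))
for z in(93,97,101): print('hole',z,plane(s,272,139,z).round(1),plane(t,140+503/3.5,140+204/3.5,z).round(1))
for p in((203,37),(363,39),(199,57),(367,57),(150,64),(391,60),(169,213),(379,210)): print(p,plane(s,*p,65).round(0),plane(s,*p,110).round(0),plane(s,*p,135).round(0))
E
```

```text
128 [604.8 118.3 128. ] [611.4 115.  128. ]
132 [603.9 118.  132. ] [610.3 114.8 132. ]
136 [603.  117.7 136. ] [609.1 114.6 136. ]
hole 93 [587.9  88.5  93. ] [591.2  84.4  93. ]
hole 97 [587.3  88.6  97. ] [590.2  84.4  97. ]
hole 101 [586.7  88.8 101. ] [589.2  84.3 101. ]
(203, 37) [496.  24.  65.] [501.  33. 110.] [504.  38. 135.]
(363, 39) [498. 174.  65.] [503. 164. 110.] [506. 159. 135.]
(199, 57) [514.  19.  65.] [517.  29. 110.] [518.  34. 135.]
(367, 57) [514. 178.  65.] [517. 169. 110.] [518. 163. 135.]
(150, 64) [520. -29.  65.] [522. -13. 110.] [523.  -4. 135.]
(391, 60) [516. 202.  65.] [519. 189. 110.] [520. 182. 135.]
(169, 213) [671. -24.  65.] [655.  -9. 110.] [646.  -1. 135.]
(379, 210) [668. 202.  65.] [652. 189. 110.] [643. 182. 135.]
```

```bash
python3 - <<'E'
import cv2,numpy as np
s=cv2.imread('pics/scene0.png')[160:245,240:350];w=cv2.imread('pics/w1.png')[25:225,135:405]
a=cv2.resize(s,(770,595),interpolation=2)
cv2.imwrite('pics/c.png',a)
cv2.imwrite('pics/d.png',cv2.resize(w,(800,593),interpolation=2))
E
```

```text
(no output)
```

View pics/c.png

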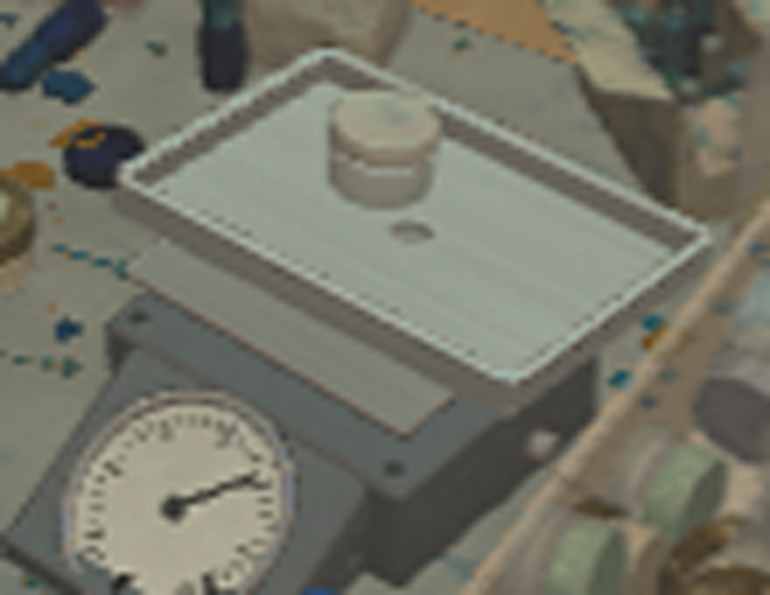

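View pics/d.png

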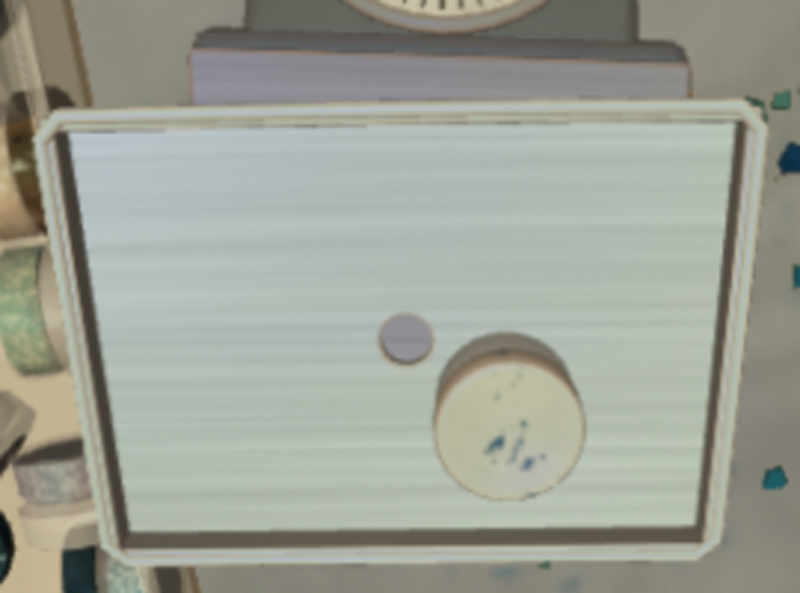

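The deck is the light steel strip. In the wrist crop its front corners are at (193,48) and (690,66). The tray is offset towards +x, with its -x side high and its +x side low, so it must be pushed towards -x.

```bash
python3 - <<'E'
from h import *
s=snap('wrist');t=snap('top');c=snap('scene')
w=lambda p:(135+p[0]/2.963,25+p[1]/2.965)
for z in(88,91):
    print(z,[plane(s,*w(p),z).round(1) for p in((193,48),(690,66))],[plane(c,240+p[0]/7,160+p[1]/7,z).round(1) for p in((130,268),(405,435))])
P=[plane(s,*w(p),z) for p,z in (((40,125),126),((765,110),126),((112,560),105),((712,556),105))];print([p.round(0) for p in P],np.linalg.norm(P[0]-P[1]),np.linalg.norm(P[2]-P[3]),np.linalg.norm(P[0]-P[2]))
print(plane(s,*w((406,339)),98),plane(s,*w((509,428)),126),plane(c,240+412/7,160+232/7,98),plane(c,240+386/7,160+112/7,126))
E
```

```text
88 [array([502.3,  26.1,  88. ]), array([507.3, 174. ,  88. ])] [array([510. , 167.8,  88. ]), array([502.8,  20.9,  88. ])]
91 [array([502.6,  26.7,  91. ]), array([507.5, 173.3,  91. ])] [array([507.6, 165.4,  91. ]), array([500.4,  19. ,  91. ])]
[array([525.,  -9., 126.]), array([521., 187., 126.]), array([658.,  -7., 105.]), array([656., 188., 105.])] 195.3766820841415 194.48617374162058 134.39770006749376
[587.57428838  89.0110742   98.        ] [609.15176695 119.53298341 126.        ] [588.11826689  84.70456709  98.        ] [614.63278707 118.87540124 126.        ]
```

Emit:
step_arm --targets '[[[-10, 20, -130, 0, 0, 0], [-10, 20, -130, 0, 0, 0], [-10, 20, -130, 0, 0, 0], [-10, 20, -130, 0, 0, 0], [-10, 20, -160, 0, 0, 0], [-10, 20, -175, 0, 0, 0], [-10, 20, -185, 0, 0, 0], [-10, 20, -190, 0, 0, 0], [-10, 20, -190, 0, 0, 0]]]'

```text
time: 2.88
tool_pos: [608.2, 116.8, 121.7]
tcp_rot: [-180.0, -0.0, -180.0]
ft_force: [0.2, -0.3, 0.2]
finger_gap: 63.9
grip_force: 0.0
```

Emit:
step_arm --targets '[[[0, 0, 0, 0, 0, 0], [0, 0, 0, 0, 0, 0], [0, 0, 0, 0, 0, 0], [0, 0, 0, 0, 0, 0], [0, 0, 0, 0, 0, 0]]]' --fingers 1 --newtons 30

```text
time: 3.3
tool_pos: [608.8, 116.8, 122.5]
tcp_rot: [180.0, 0.1, -180.0]
ft_force: [1.4, 1.2, 1.3]
finger_gap: 41.9
grip_force: 30.4
```

Emit:
step_arm --targets '[[[0, 0, 30, 0, 0, 0], [0, 0, 60, 0, 0, 0], [0, 0, 100, 0, 0, 0], [-30, 20, 120, 0, 0, 0], [-288, 203, 120, 0, 0, 0], [-288, 203, 120, 0, 0, 0], [-288, 203, 120, 0, 0, 0], [-288, 203, 120, 0, 0, 0], [-288, 203, 120, 0, 0, 0], [-288, 203, 120, 0, 0, 0], [-288, 203, 120, 0, 0, 0], [-288, 203, 120, 0, 0, 0]]]' --newtons 40

```text
time: 4.3
tool_pos: [316.8, 321.2, 241.5]
tcp_rot: [180.0, -0.1, -179.9]
ft_force: [0.9, 0.9, -0.6]
finger_gap: 41.6
grip_force: 40.9
```

```bash
python3 - <<'E'
from h import *
s=snap('wrist','w2.png');snap('top','t2.png')
q=r.sense();print(q['tool_pos'],q['finger_gap'],q['grip_force'],q['time'])
c=snap('scene','s2.png')
E
```

```text
[316.97117826 321.57651948 241.54808138] 41.70508673925793 40.915779769420624 4.4
```

View pics/w2.png

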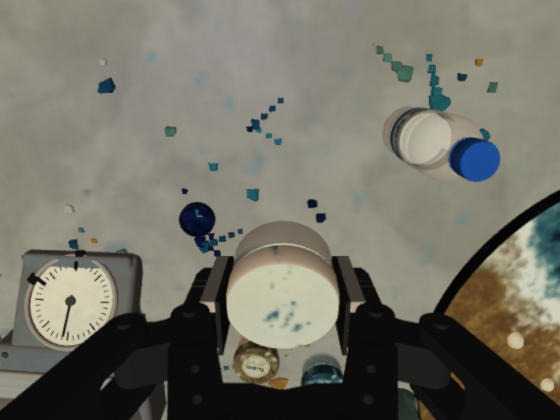

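The pot is held at about (285,290) in the wrist view, and the table beneath it is clear. The pointer reads about 0.1 with the tray empty.

Emit:
step_arm --targets '[[[0, 0, -41, 0, 0, 0], [0, 0, -82, 0, 0, 0], [0, 0, -123, 0, 0, 0], [0, 0, -164, 0, 0, 0], [0, 0, -185, 0, 0, 0], [0, 0, -200, 0, 0, 0], [0, 0, -205, 0, 0, 0], [0, 0, -208, 0, 0, 0], [0, 0, -209, 0, 0, 0]]]'

```text
time: 5.2
tool_pos: [320.9, 319.6, 32.8]
tcp_rot: [180.0, 0.0, 180.0]
ft_force: [0.5, -0.7, -0.8]
finger_gap: 42.1
grip_force: 41.0
```

Emit:
step_arm --targets '[[[0, 0, -1, 0, 0, 0], [0, 0, -2, 0, 0, 0], [0, 0, -3, 0, 0, 0], [0, 0, -3, 0, 0, 0]]]'

```text
time: 5.53
tool_pos: [320.5, 320.1, 30.1]
tcp_rot: [180.0, 0.1, -180.0]
ft_force: [-0.5, -0.3, -1.2]
finger_gap: 42.1
grip_force: 41.0
```

Emit:
step_arm --targets '[[[0, 0, -1, 0, 0, 0], [0, 0, -2, 0, 0, 0], [0, 0, -3, 0, 0, 0], [0, 0, -4, 0, 0, 0], [0, 0, -4, 0, 0, 0]]]'

```text
time: 5.95
tool_pos: [320.6, 321.1, 28.3]
tcp_rot: [179.9, 0.0, -180.0]
ft_force: [-13.4, -5.1, 29.4]
finger_gap: 41.8
grip_force: 43.6
```

Emit:
step_arm --targets '[[[0, 0, 2, 0, 0, 0], [0, 0, 2, 0, 0, 0], [0, 0, 2, 0, 0, 0], [0, 0, 2, 0, 0, 0]]]' --fingers -0.4

```text
time: 6.28
tool_pos: [320.1, 319.7, 27.3]
tcp_rot: [-180.0, 0.0, -180.0]
ft_force: [0.5, 0.4, 0.4]
finger_gap: 59.9
grip_force: 0.0
```

Emit:
step_arm --targets '[[[0, 0, 40, 0, 0, 0], [0, 0, 80, 0, 0, 0], [0, 0, 120, 0, 0, 0], [0, 0, 160, 0, 0, 0], [0, 0, 200, 0, 0, 0], [0, 0, 240, 0, 0, 0]]]' --fingers -1

```text
time: 6.78
tool_pos: [319.7, 319.4, 269.1]
tcp_rot: [-180.0, -0.0, -180.0]
ft_force: [1.1, 0.4, -0.2]
finger_gap: 85.0
grip_force: 0.0
```

Emit:
step_arm --targets '[[[230, -227, -10, 0, 0, 0], [230, -227, -10, 0, 0, 0], [230, -227, -10, 0, 0, 0], [230, -227, -10, 0, 0, 0], [230, -227, -10, 0, 0, 0], [230, -227, -10, 0, 0, 0], [230, -227, -10, 0, 0, 0], [230, -227, -10, 0, 0, 0], [230, -227, -10, 0, 0, 0], [230, -227, -10, 0, 0, 0], [230, -227, -10, 0, 0, 0]]]' --fingers -0.4

```text
time: 7.7
tool_pos: [549.7, 92.7, 256.8]
tcp_rot: [180.0, -0.1, 180.0]
ft_force: [-0.6, -0.1, 0.5]
finger_gap: 59.7
grip_force: 0.0
```

```bash
python3 - <<'E'
from h import *
s=snap('wrist','w3.png');snap('top','t3.png')
q=r.sense();print(q['tool_pos'],s['eye'],s['attitude'],q['time'])
E
```

```text
[549.48852912  93.62685558 257.32911403] [469.64357307  93.64882917 377.25448367] [-1.80654095e+01  4.24928929e-02  8.98987644e+01] 7.8
```

View pics/w3.png

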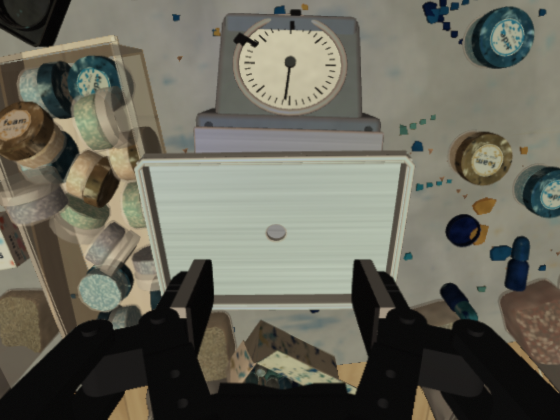

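The empty tray's hole is at (276,232) and the deck's front edge runs from (196,128) to (382,131). The tabs' middle comes out at about 2.65 rad, which means 3 jars.

```bash
python3 - <<'E'
from h import *
s=snap('wrist')
a=plane(s,196,128,92);b=plane(s,382,131,92);print(a,b);y=(b-a)/np.linalg.norm(b-a);x=np.array([y[1],-y[0],0])
print('pin',(a+b)/2+56*x,'hole',plane(s,276,232,99),'frontrim',plane(s,275,156,126),plane(s,141,160,126),plane(s,411,158,126))
E
```

```text
[503.2486503   26.94276988  92.        ] [505.50359996 172.14064933  92.        ]
pin [560.36937313  98.67212421  92.        ] hole [587.88664671  88.98521827  99.        ] frontrim [518.78363641  89.11060135 126.        ] [521.40141622  -5.88325989 126.        ] [519.98121242 185.0712592  126.        ]
```

Emit:
step_arm --targets '[[[0, -6, -40, 0, 0, 0], [0, -6, -80, 0, 0, 0], [0, -6, -110, 0, 0, 0], [0, -6, -120, 0, 0, 0], [0, -6, -122, 0, 0, 0], [-6, -6, -122, 0, 0, 0], [-12, -6, -122, 0, 0, 0], [-16, -5, -122, 0, 0, 0], [-20, -3, -122, 0, 0, 0], [-24, -1, -122, 0, 0, 0], [-28, 0, -122, 0, 0, 0], [-28, 0, -122, 0, 0, 0]]]'

```text
time: 8.85
tool_pos: [521.6, 93.1, 135.9]
tcp_rot: [180.0, 0.0, -180.0]
ft_force: [-0.7, 0.6, 0.6]
finger_gap: 59.8
grip_force: 0.2
```

```bash
python3 - <<'E'
from h import *
s=snap('wrist','w4.png');snap('top','t4.png');snap('scene','s4.png')
q=r.sense();print(q['tool_pos'],s['eye'],q['ft_force'],q['time'])
cv2.imwrite('pics/w4t.png',np.hstack([cv2.resize(s['img'],(400,300)),cv2.resize(cv2.imread('pics/s4.png')[140:260,220:380],(400,300))]))
E
```

```text
[522.06165678  92.80602635 135.50122429] [441.2581199   93.91736386 256.26607192] [-0.49537829  0.1422357  -0.55040607] 9.0
```

View pics/w4t.png

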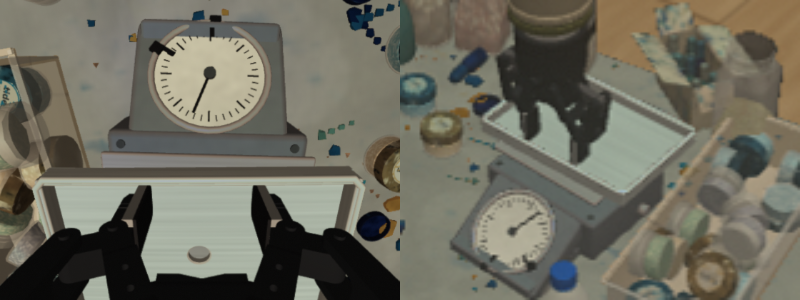

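```bash
cat >> h.py <<'E'
def hole(s):
    """hole in tray floor: find dark-ish lilac blob by template-free local contrast near the expected pixel"""
    g=cv2.cvtColor(s['img'],cv2.COLOR_BGR2GRAY);return g
E
python3 - <<'E'
from h import *
s=snap('wrist')
for z in (94,99): print('hole',plane(s,280,355,z))
a=plane(s,146,217,92);b=plane(s,436,223,92);print(a,b)
print(plane(s,48,245,126),plane(s,505,245,126), proj(s,[505,99,92]))
cv2.imwrite('pics/e.png',cv2.resize(s['img'][200:400,20:540],(800,308)))
E
```

```text
hole [584.26056107  92.10891236  94.        ]
hole [579.86153498  92.15586022  99.        ]
[503.85661524  27.32954715  92.        ] [507.09345533 168.52593535  92.        ]
[503.09596728  -0.6665454  126.        ] [503.14406387 182.60365    126.        ] [293.82273467 219.26092892]
```

View pics/e.png

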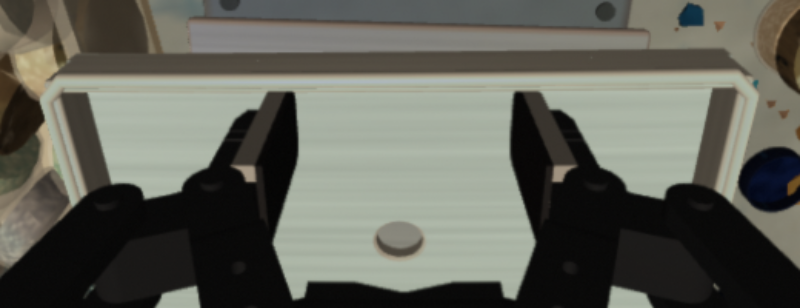

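The tray moved with the push; the hole is now near (580,92), with about (-20,+6) still to go.

Emit:
step_arm --targets '[[[-4, 2, 0, 0, 0, 0], [-8, 3, 0, 0, 0, 0], [-12, 5, 0, 0, 0, 0], [-14, 6, 0, 0, 0, 0], [-16, 6, 0, 0, 0, 0], [-17, 7, 0, 0, 0, 0], [-18, 7, 0, 0, 0, 0], [-18, 7, 0, 0, 0, 0]]]'

```text
time: 9.72
tool_pos: [504.0, 99.8, 135.5]
tcp_rot: [-180.0, -0.0, -180.0]
ft_force: [-0.7, -0.2, 0.3]
finger_gap: 60.1
grip_force: 0.3
```

```bash
python3 - <<'E'
from h import *
s=snap('wrist','w5.png');c=snap('scene','s5.png')
q=r.sense();print(q['tool_pos'],q['ft_force'],q['time'])
cv2.imwrite('pics/e5.png',np.vstack([cv2.resize(s['img'][150:420],(600,290)),cv2.resize(c['img'][150:250,220:400],(540,300))[:, :].copy() if 0 else cv2.resize(c['img'][155:250,215:400],(600,308))]))
E
```

```text
[504.11611722  99.78253786 135.47081211] [-0.46965925  0.76165717 -0.55958862] 9.8167
```

View pics/e5.png

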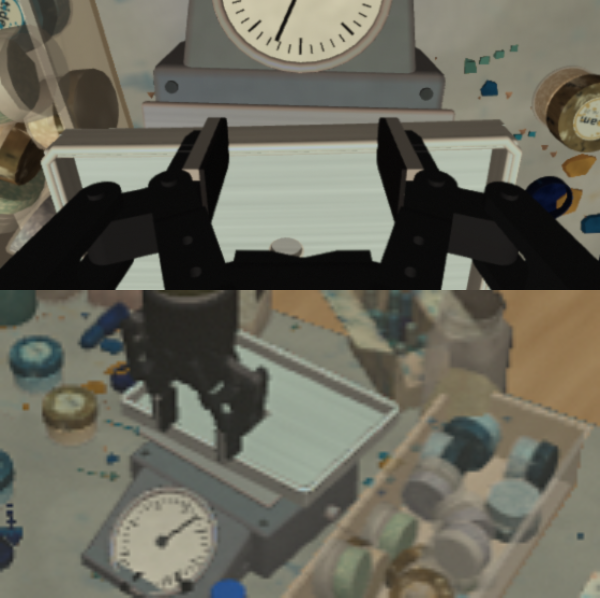

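```bash
python3 - <<'E'
from h import *
s=snap('wrist');f=lambda x,y:(x*560/600,150+y*270/290)
for z in(95,100): print(plane(s,*f(286,244),z))
print(plane(s,*f(45,152),126),plane(s,*f(520,147),126))
print('deck',plane(s,*f(145,103),92),plane(s,*f(454,109),92))
E
```

```text
[580.94757846  91.69704061  95.        ]
[576.06435599  91.97400632 100.        ]
[506.72984504  -1.07762465 126.        ] [504.2421256  184.93777027 126.        ]
deck [501.27573358  27.03674284  92.        ] [504.43032987 171.30172337  92.        ]
```

The hole is still near (577,92), so the fingertips rode over the rim. I'll go back, lower and push again.

Emit:
step_arm --targets '[[[0, 0, 15, 0, 0, 0], [15, -4, 15, 0, 0, 0], [34, -8, 15, 0, 0, 0], [34, -8, 0, 0, 0, 0], [34, -8, -6, 0, 0, 0], [34, -8, -10, 0, 0, 0], [34, -8, -10, 0, 0, 0]]]'

```text
time: 10.45
tool_pos: [536.8, 91.7, 123.9]
tcp_rot: [-180.0, -0.2, -180.0]
ft_force: [-0.6, 0.8, 0.6]
finger_gap: 60.1
grip_force: 0.3
```

Emit:
step_arm --targets '[[[-5, 0, 0, 0, 0, 0], [-10, 0, 0, 0, 0, 0], [-14, 1, 0, 0, 0, 0], [-18, 2, 0, 0, 0, 0], [-22, 4, 0, 0, 0, 0], [-25, 5, 0, 0, 0, 0], [-28, 6, 0, 0, 0, 0], [-28, 6, 0, 0, 0, 0]]]'

```text
time: 11.12
tool_pos: [509.4, 98.0, 125.4]
tcp_rot: [180.0, -0.0, -180.0]
ft_force: [0.4, 0.3, -0.1]
finger_gap: 59.9
grip_force: 0.0
```

```bash
cat > m.py <<'E'
from h import *
# tray floor (bright, pale) mask; hole and rim of the tray in the wrist view
s=snap('wrist');im=s['img'];g=cv2.cvtColor(im,cv2.COLOR_BGR2HSV)
q=r.sense();print(q['tool_pos'].round(1),q['ft_force'].round(1),q['time'])
m=((g[...,2]>150)&(g[...,1]<45)).astype(np.uint8)
n,l,st,c=cv2.connectedComponentsWithStats(m)
k=max(range(1,n),key=lambda i:st[i,4] if c[i][1]>150 else 0);print('tray blob',st[k])
cs,h=cv2.findContours((l==k).astype(np.uint8),cv2.RETR_CCOMP,cv2.CHAIN_APPROX_NONE)
for i,x in enumerate(cs):
    if h[0][i][3]>=0 and cv2.contourArea(x)>60:
        M=cv2.moments(x);u,v=M['m10']/M['m00'],M['m01']/M['m00'];print('hole?',cv2.boundingRect(x),plane(s,u,v,99).round(1))
x0,y0,w,hh=st[k,:4]
row=lambda u:[v for v in range(y0,420) if l[v,u]==k][0]
for u in(x0+30,(2*x0+w)//2,x0+w-30): print('rim',u,row(u),plane(s,u,row(u),126).round(1),plane(s,u,row(u),110).round(1))
cv2.imwrite('pics/m.png',im)
E
python3 m.py
```

```text
[509.7  97.9 125.4] [ 0.5 -0.1  0.4] 11.1667
tray blob [   42   238   471   156 37619]
hole? (259, 341, 36, 29) [558.2  95.8  99. ]
rim 72 239 [483.1  21.7 126. ] [490.3  11.4 110. ]
rim 277 241 [483.7  96.8 126. ] [490.9  96.6 110. ]
rim 483 242 [484.4 172.2 126. ] [491.7 182.  110. ]
```

```bash
python3 - <<'E'
from h import *
s=snap('wrist');c=snap('scene')
for z in(110,126): print(z,np.linalg.norm(plane(s,42,250,z)-plane(s,512,250,z)))
cv2.imwrite('pics/f.png',np.hstack([cv2.resize(s['img'],(420,600))[:, :] if 0 else cv2.resize(s['img'][200:400,130:410],(420,300)),cv2.resize(c['img'][155:250,230:363],(380,300))]))
E
```

```text
110 198.2869839293824
126 174.9259107631333
```

View pics/f.png

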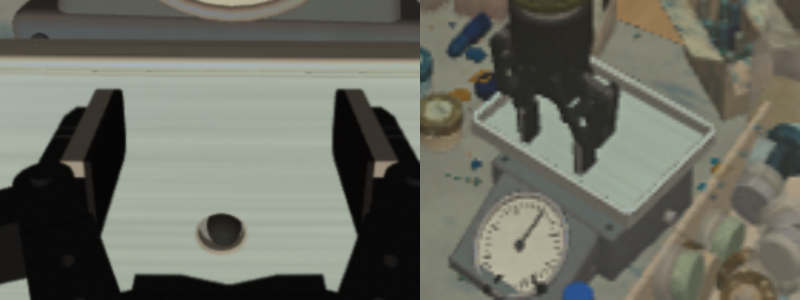

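The tray is seated: its rim reads as 198 mm wide at z = 110, and the pin shows in the hole. The pointer is small. Next I go over the jars.

Emit:
step_arm --targets '[[[4, 0, 30, 0, 0, 0], [4, 0, 70, 0, 0, 0], [4, 0, 110, 0, 0, 0], [0, 210, 140, 0, 0, 0], [0, 210, 140, 0, 0, 0], [0, 210, 140, 0, 0, 0], [0, 210, 140, 0, 0, 0], [0, 210, 140, 0, 0, 0], [0, 210, 140, 0, 0, 0], [0, 210, 140, 0, 0, 0], [0, 210, 140, 0, 0, 0]]]' --fingers -0.6

```text
time: 12.18
tool_pos: [510.0, 307.7, 265.0]
tcp_rot: [-180.0, -0.0, -179.9]
ft_force: [0.6, -0.3, -0.4]
finger_gap: 68.2
grip_force: 0.0
```

```bash
cat > circ.py <<'E'
from h import *
import sys
def circ(s,P,R0,win=2.0,dp=1.2):
    """circle of radius R0 mm near P (3D): Hough in a window round its projection"""
    u,v=proj(s,P);rp=R0*s['mtx'][0][0]/(np.array(s['eye'])[2]-P[2])
    x0,x1,y0,y1=[int(max(0,t)) for t in(u-win*rp-8,u+win*rp+8,v-win*rp-8,v+win*rp+8)]
    g=cv2.medianBlur(cv2.cvtColor(s['img'],cv2.COLOR_BGR2GRAY)[y0:y1,x0:x1],3)
    if g.size==0: return None
    k=4;g=cv2.resize(g,None,fx=k,fy=k,interpolation=3)
    c=cv2.HoughCircles(g,cv2.HOUGH_GRADIENT,dp,rp*k*0.5,param1=80,param2=18,minRadius=int(.82*rp*k),maxRadius=int(1.2*rp*k))
    if c is None: return None
    out=[]
    for cx,cy,rr in c[0][:3]:
        p=plane(s,x0+cx/k,y0+cy/k,P[2]);out.append([*p[:2].round(1),round(rr/k/rp*R0,1)])
    return out
G=dict(A=([576,364,36],26),B=([540,287,36],26),C=([430,290,36],26),D=([421,-284,36],26),d0=([626,292,10],18.5),d1=([375,228,10],18.5),pot=([320,320,32],22))
if __name__=='__main__':
    s={n:snap(n) for n in('wrist','top','scene')};print(r.sense()['tool_pos'].round(1),r.sense()['time'])
    for k in sys.argv[1:] or G:
        for n in('wrist','top'): print(k,n,circ(s[n],*G[k]))
E
python3 circ.py
```

```text
[510.3 306.3 265. ] 12.3333
A wrist [[np.float64(571.3), np.float64(369.5), np.float64(24.0)], [np.float64(609.3), np.float64(340.7), np.float64(28.8)], [np.float64(578.1), np.float64(327.6), np.float64(24.7)]]
A top [[np.float64(576.2), np.float64(325.4), np.float64(29.7)], [np.float64(608.7), np.float64(336.0), np.float64(27.1)], [np.float64(548.5), np.float64(402.6), np.float64(27.1)]]
B wrist [[np.float64(537.3), np.float64(292.9), np.float64(24.5)], [np.float64(556.2), np.float64(312.0), np.float64(30.7)], [np.float64(549.1), np.float64(284.6), np.float64(25.3)]]
B top [[np.float64(573.2), np.float64(325.4), np.float64(29.7)], [np.float64(539.6), np.float64(286.4), np.float64(27.1)], [np.float64(541.6), np.float64(301.5), np.float64(26.3)]]
C wrist [[np.float64(428.2), np.float64(293.2), np.float64(27.5)], [np.float64(419.3), np.float64(279.4), np.float64(27.9)], [np.float64(403.0), np.float64(271.2), np.float64(26.3)]]
C top [[np.float64(427.3), np.float64(286.1), np.float64(27.1)], [np.float64(405.7), np.float64(243.1), np.float64(21.9)], [np.float64(472.4), np.float64(328.4), np.float64(29.7)]]Traceback (most recent call last):
  File "circ.py", line 20, in <module>
    for n in('wrist','top'): print(k,n,circ(s[n],*G[k]))
                                       ~~~~^^^^^^^^^^^^
  File "circ.py", line 7, in circ
    g=cv2.medianBlur(cv2.cvtColor(s['img'],cv2.COLOR_BGR2GRAY)[y0:y1,x0:x1],3)
cv2.error: OpenCV(4.12.0) /io/opencv/modules/imgproc/src/median_blur.dispatch.cpp:190: error: (-215:Assertion failed) !_src0.empty() in function 'medianBlur'
```

Wrist circles put jars A, B and C at (571,369), (537,293) and (428,293). The top view agrees within 4 mm, so I'm using the mean.

Emit:
step_arm --targets '[[[63, 60, -60, 0, 0, -0.12], [63, 60, -100, 0, 0, -0.24], [63, 60, -140, 0, 0, -0.36], [63, 60, -160, 0, 0, -0.48], [63, 60, -160, 0, 0, -0.6], [63, 60, -160, 0, 0, -0.72], [63, 60, -160, 0, 0, -0.84], [63, 60, -160, 0, 0, -0.96], [63, 60, -160, 0, 0, -1.08], [63, 60, -160, 0, 0, -1.2], [63, 60, -160, 0, 0, -1.32], [63, 60, -160, 0, 0, -1.44]]]'

```text
time: 13.33
tool_pos: [573.7, 366.0, 105.4]
tcp_rot: [-180.0, 0.0, 97.0]
ft_force: [-0.2, -1.1, -0.1]
finger_gap: 68.2
grip_force: 0.0
```

Emit:
step_arm --targets '[[[0, 0, 0, 0, 0, -0.12], [0, 0, -30, 0, 0, -0.131], [0, 0, -60, 0, 0, -0.131], [0, 0, -75, 0, 0, -0.131], [0, 0, -80, 0, 0, -0.131], [0, 0, -81, 0, 0, -0.131]]]'

```text
time: 13.83
tool_pos: [572.2, 366.2, 22.6]
tcp_rot: [-179.8, 0.1, 89.9]
ft_force: [-0.2, -0.6, 0.1]
finger_gap: 68.2
grip_force: 0.0
```

Emit:
step_arm --targets '[[[0, 0, 0, 0, 0, 0], [0, 0, 0, 0, 0, 0], [0, 0, 0, 0, 0, 0], [0, 0, 0, 0, 0, 0]]]' --fingers 1 --newtons 40

```text
time: 14.17
tool_pos: [574.3, 368.4, 26.5]
tcp_rot: [179.8, -0.1, 90.0]
ft_force: [0.6, -0.5, 5.1]
finger_gap: 49.5
grip_force: 41.8
```

Emit:
step_arm --targets '[[[0, 0, 30, 0, 0, 0], [0, 0, 70, 0, 0, 0], [0, 0, 110, 0, 0, 0], [0, 0, 140, 0, 0, 0], [-21, -209, 140, 0, 0, 0], [-21, -209, 140, 0, 0, 0], [-21, -209, 140, 0, 0, 0], [-21, -209, 140, 0, 0, 0], [-21, -209, 140, 0, 0, 0], [-21, -209, 140, 0, 0, 0], [-21, -209, 140, 0, 0, 0]]]'

```text
time: 15.08
tool_pos: [552.3, 156.5, 165.2]
tcp_rot: [179.9, 0.0, 89.8]
ft_force: [-0.9, 0.7, -0.7]
finger_gap: 49.7
grip_force: 42.0
```

```bash
python3 - <<'E'
from h import *
t=snap('top');s=snap('wrist');q=r.sense();print(q['tool_pos'],q['finger_gap'],q['grip_force'])
# tray rim in top and scene: bright mask extents
for n,z in(('top',110),('scene',110),):
    S=t if n=='top' else snap('scene')
    for P in([491,-3,110],[491,195,110],[629,-3,110],[629,195,110]): print(n,proj(S,P).round(1))
E
cat > tr.py <<'E'
from h import *
# outer rim of the tray from the top picture: fit min-area rect of pale blob
t=snap('top');g=cv2.cvtColor(t['img'],cv2.COLOR_BGR2HSV)
x0,y0=proj(t,[650,210,110]);x1,y1=proj(t,[470,-20,110]);x0,y0,x1,y1=map(int,(x0,y0,x1,y1))
sub=g[y0:y1,x0:x1];m=((sub[...,2]>165)&(sub[...,1]<40)).astype(np.uint8)
m=cv2.morphologyEx(m,cv2.MORPH_CLOSE,np.ones((3,3)))
n,l,st,c=cv2.connectedComponentsWithStats(m);k=1+st[1:,4].argmax();print(st[k],x0,y0)
ys,xs=np.where(l==k);rc=cv2.minAreaRect(np.stack([xs,ys],1).astype(np.float32));print(rc)
for b in cv2.boxPoints(rc): print(plane(t,b[0]+x0,b[1]+y0,110).round(1))
E
python3 tr.py
```

```text
[552.43541118 159.08980733 165.13282562] 49.137582650336675 42.046425992257355
top [318.4 237.8]
top [236.7 235.1]
top [319.2 183. ]
top [239.9 180.5]
scene [302.2 222.5]
scene [246.4 192. ]
scene [332.8 195.1]
scene [278.  167.7]
[ 50   9  38  57 873] 234 172
((68.5, 37.0), (56.0, 37.0), 90.0)
[631.4  85.  110. ]
[634.4  -7.4 110. ]
[493.1  -9.3 110. ]
[490.1  80.3 110. ]
```

Emit:
step_arm --targets '[[[0, -1, -20, 0, 0, 0], [0, -1, -35, 0, 0, 0], [0, -1, -40, 0, 0, 0], [0, -1, -42, 0, 0, 0], [0, -1, -44, 0, 0, 0], [0, -1, -45, 0, 0, 0], [0, -1, -46, 0, 0, 0], [0, -1, -46, 0, 0, 0]]]'

```text
time: 15.95
tool_pos: [552.7, 158.1, 119.3]
tcp_rot: [179.9, -0.0, 90.0]
ft_force: [0.7, 1.4, 1.3]
finger_gap: 49.7
grip_force: 42.2
```

Emit:
step_arm --targets '[[[0, 0, 0, 0, 0, 0], [0, 0, 0, 0, 0, 0], [0, 0, 0, 0, 0, 0]]]' --fingers -0.35

```text
time: 16.2
tool_pos: [552.3, 157.7, 118.8]
tcp_rot: [180.0, 0.0, 90.0]
ft_force: [-0.2, -0.9, 1.0]
finger_gap: 57.7
grip_force: 0.0
```

Emit:
step_arm --targets '[[[0, 0, 10, 0, 0, 0], [0, 0, 30, 0, 0, 0], [0, 0, 70, 0, 0, 0], [0, 0, 110, 0, 0, 0], [0, 0, 150, 0, 0, 0], [0, 0, 150, 0, 0, 0]]]'

```text
time: 16.7
tool_pos: [555.9, 158.4, 280.0]
tcp_rot: [179.1, -0.2, 90.0]
ft_force: [1.0, 0.7, 1.1]
finger_gap: 57.4
grip_force: 0.0
```

```bash
python3 - <<'E'
from circ import *
s=snap('wrist');t=snap('top');print(r.sense()['time'])
for n,S in(('w',s),('t',t)): print(n,circ(S,[552,157,131],26,1.4),circ(S,[538,291,36],26,1.4),circ(S,[428,291,36],26,1.4),circ(S,[626,292,10],18.5,1.4))
# dial: dark pointer pixels in wrist view
cv2.imwrite('pics/g.png',s['img'])
E
python3 tr.py
```

```text
16.8
w [[np.float64(552.9), np.float64(162.9), np.float64(24.7)], [np.float64(542.0), np.float64(172.7), np.float64(27.6)], [np.float64(561.8), np.float64(174.0), np.float64(26.1)]] [[np.float64(540.2), np.float64(289.8), np.float64(28.6)], [np.float64(565.1), np.float64(287.0), np.float64(27.9)], [np.float64(545.3), np.float64(279.5), np.float64(24.6)]] [[np.float64(433.5), np.float64(289.4), np.float64(27.6)], [np.float64(421.6), np.float64(291.2), np.float64(24.5)], [np.float64(429.1), np.float64(273.8), np.float64(23.6)]] [[np.float64(625.1), np.float64(293.8), np.float64(20.0)]]
t [[np.float64(551.4), np.float64(153.5), np.float64(25.2)], [np.float64(559.1), np.float64(167.6), np.float64(27.6)], [np.float64(580.4), np.float64(178.2), np.float64(23.7)]] [[np.float64(539.4), np.float64(286.1), np.float64(27.1)]] [[np.float64(426.8), np.float64(291.5), np.float64(29.7)], [np.float64(467.2), np.float64(312.5), np.float64(21.9)]] [[np.float64(624.3), np.float64(291.2), np.float64(18.5)]]
[  4  12  39  52 999] 234 172
((23.0, 37.5), (51.0, 38.0), 90.0)
[619.8 199.2 110. ]
[622.9 104.7 110. ]
[494.4  99.8 110. ]
[491.4 191.8 110. ]
```

Emit:
step_arm --targets '[[[-5, 41, 0, 0, 0, 0], [-9, 82, -20, 0, 0, 0], [-13, 115, -60, 0, 0, 0], [-13, 131, -100, 0, 0, 0], [-13, 131, -140, 0, 0, 0], [-13, 131, -180, 0, 0, 0], [-13, 131, -215, 0, 0, 0], [-13, 131, -235, 0, 0, 0], [-13, 131, -243, 0, 0, 0], [-13, 131, -245, 0, 0, 0], [-13, 131, -245, 0, 0, 0]]]' --fingers -0.6

```text
time: 17.77
tool_pos: [538.8, 288.5, 23.3]
tcp_rot: [-179.9, 0.0, 90.0]
ft_force: [-0.4, 0.7, 0.6]
finger_gap: 68.3
grip_force: 0.0
```

Emit:
step_arm --targets '[[[0, 0, 0, 0, 0, 0], [0, 0, 0, 0, 0, 0], [0, 0, 0, 0, 0, 0], [0, 0, 0, 0, 0, 0]]]' --fingers 1

```text
time: 18.1
tool_pos: [541.3, 289.6, 26.4]
tcp_rot: [179.7, -0.1, 90.0]
ft_force: [0.3, -0.8, 7.2]
finger_gap: 49.9
grip_force: 42.2
```

Emit:
step_arm --targets '[[[0, 0, 30, 0, 0, 0], [0, 0, 70, 0, 0, 0], [0, 0, 110, 0, 0, 0], [0, 0, 150, 0, 0, 0], [0, 0, 190, 0, 0, 0], [5, -40, 200, 0, 0, 0], [13, -257, 200, 0, 0, 0], [13, -257, 200, 0, 0, 0], [13, -257, 200, 0, 0, 0], [13, -257, 200, 0, 0, 0], [13, -257, 200, 0, 0, 0], [13, -257, 200, 0, 0, 0]]]'

```text
time: 19.1
tool_pos: [552.2, 26.0, 224.4]
tcp_rot: [179.9, 0.1, 89.8]
ft_force: [-0.2, 0.3, -0.7]
finger_gap: 49.8
grip_force: 42.3
```

Emit:
step_arm --targets '[[[0, 0, -40, 0, 0, 0], [0, 0, -75, 0, 0, 0], [0, 0, -90, 0, 0, 0], [0, 0, -98, 0, 0, 0], [0, 0, -102, 0, 0, 0], [0, 0, -104, 0, 0, 0], [0, 0, -106, 0, 0, 0], [0, 0, -107, 0, 0, 0], [0, 0, -107, 0, 0, 0]]]'

```text
time: 19.85
tool_pos: [553.3, 31.9, 117.9]
tcp_rot: [179.8, 0.0, 90.0]
ft_force: [1.2, 0.8, 0.7]
finger_gap: 49.8
grip_force: 42.5
```

Emit:
step_arm --targets '[[[0, 0, 0, 0, 0, 0], [0, 0, 0, 0, 0, 0], [0, 0, 0, 0, 0, 0]]]' --fingers -0.35

```text
time: 20.1
tool_pos: [552.4, 31.7, 117.0]
tcp_rot: [180.0, 0.0, 90.0]
ft_force: [0.1, 0.4, 0.4]
finger_gap: 57.5
grip_force: 0.0
```

Emit:
step_arm --targets '[[[0, 0, 10, 0, 0, 0], [0, 0, 30, 0, 0, 0], [0, 0, 70, 0, 0, 0], [0, 0, 110, 0, 0, 0], [0, 0, 150, 0, 0, 0], [0, 0, 150, 0, 0, 0]]]'

```text
time: 20.6
tool_pos: [555.9, 31.6, 277.7]
tcp_rot: [179.1, 0.0, 90.0]
ft_force: [1.2, 0.1, 1.5]
finger_gap: 58.0
grip_force: 0.0
```

```bash
python3 - <<'E'
from circ import *
s=snap('wrist','w6.png');t=snap('top','t6.png');c=snap('scene','s6.png');print(r.sense()['time'],r.sense()['tool_pos'])
for n,S in(('w',s),('t',t),('s',c)): print(n,'1',circ(S,[552,157,128],26,1.4),'2',circ(S,[552,32,128],26,1.4),'C',circ(S,[428,291,36],26,1.4),'d1',circ(S,[375,228,10],18.5,1.4))
E
```

```text
20.75 [552.50411765  31.70749042 267.71770883]Traceback (most recent call last):
  File "<stdin>", line 3, in <module>
  File "circ.py", line 7, in circ
    g=cv2.medianBlur(cv2.cvtColor(s['img'],cv2.COLOR_BGR2GRAY)[y0:y1,x0:x1],3)
cv2.error: OpenCV(4.12.0) /io/opencv/modules/imgproc/src/median_blur.dispatch.cpp:190: error: (-215:Assertion failed) !_src0.empty() in function 'medianBlur'
```

```bash
sed -i 's/    g=cv2.medianBlur/    if x1-x0<8 or y1-y0<8 or x0>551 or y0>411: return None\n    g=cv2.medianBlur/' circ.py
cat > dial.py <<'E'
from h import *
def read(S,px,th=22,yaw=-2):
    c=plane(S,*px,43);R_=R.from_euler('z',yaw,degrees=True)
    up=R_.apply([np.cos(np.radians(th)),0,np.sin(np.radians(th))]);rt=R_.apply([0,-1,0])
    g=cv2.cvtColor(S['img'],cv2.COLOR_BGR2GRAY).astype(np.float32)
    A=np.arange(0,360,3);out=[]
    def samp(a,rr):
        p=[proj(S,c+q*(np.cos(np.radians(a))*up+np.sin(np.radians(a))*rt)) for q in rr]
        return np.mean([cv2.remap(g,np.float32([[u]]),np.float32([[v]]),cv2.INTER_LINEAR)[0,0] for u,v in p])
    I=np.array([samp(a,range(12,29,2)) for a in A]);T=np.array([samp(a,range(38,49,2)) for a in A])
    k=I.argmin();w=np.clip(np.median(I)-I,0,None)*(np.abs((A-A[k]+180)%360-180)<20);d=(A-A[k]+180)%360-180
    return np.radians(A[k]+(w*d).sum()/w.sum()),I.min()-np.median(I),[(int(a),int(x)) for a,x in zip(A,T) if x<np.median(T)-35]
if __name__=='__main__':
    for f in('0','6'): 
        for n,px,p in(('scene',(264.7,232.4),'s'),('top',(277.7,254.9),'t')):
            S=snap(n);S['img']=cv2.imread('pics/'+(n+'0.png' if f=='0' else p+'6.png'));print(n,f,read(S,px))
E
python3 dial.py
python3 - <<'E'
from circ import *
for n,f in(('wrist','w6'),('top','t6'),('scene','s6')):
    S=snap(n)
    for k,P,rr in(('1',[552,157,128],26),('2',[552,32,128],26),('C',[428,291,36],26),('d1',[375,228,10],18.5),('d0',[626,292,10],18.5)):
        c=circ(S,P,rr,1.4);print(n,k,c and [[float(x) for x in y] for y in c[:2]])
E
```

```text
scene 0 (np.float64(0.5326483276157525), np.float32(-74.57578), [(114, 95), (117, 63), (120, 74), (159, 98), (162, 97), (165, 97), (168, 97), (171, 98), (174, 90), (177, 76), (180, 69), (183, 77), (186, 85), (189, 94), (192, 95), (195, 94), (198, 98)])
top 0 (np.float64(0.6204430282237956), np.float32(-41.938644), [(111, 113), (114, 94), (117, 89), (120, 100), (156, 115), (159, 110), (162, 106), (165, 103), (168, 104), (171, 106), (174, 110), (177, 109), (180, 100), (183, 90), (186, 88), (189, 93), (192, 99), (195, 106), (198, 108), (201, 110), (204, 112)])
scene 6 (np.float64(1.4169834192037032), np.float32(-83.60362), [(114, 99), (117, 66), (120, 77), (156, 104), (159, 101), (162, 101), (165, 100), (168, 101), (171, 101), (174, 93), (177, 80), (180, 72), (183, 80), (186, 88), (189, 98), (192, 98), (195, 96), (198, 101)])
top 6 (np.float64(-0.03146086279550437), np.float32(-57.366905), [(0, 99), (3, 105), (111, 116), (114, 97), (117, 91), (120, 103), (174, 115), (177, 110), (180, 108), (183, 116), (357, 115)])
wrist 1 [[552.5, 156.6, 27.2], [556.5, 140.5, 23.0]]
wrist 2 [[553.3, 37.3, 24.6], [535.4, 22.9, 29.3]]
wrist C None
wrist d1 None
wrist d0 None
top 1 [[551.3, 155.2, 26.0], [550.4, 138.5, 30.8]]
top 2 [[552.7, 29.8, 26.1], [569.3, 24.4, 27.7]]
top C [[429.3, 285.5, 27.1]]
top d1 [[375.1, 228.3, 18.8], [400.3, 239.3, 16.1]]
top d0 [[624.3, 291.2, 18.5]]
scene 1 [[526.1, 156.5, 27.1], [543.7, 125.5, 28.3]]
scene 2 [[544.3, -8.3, 30.1], [516.2, 20.1, 24.7]]
scene C [[415.0, 257.9, 22.9], [393.9, 264.7, 22.9]]
scene d1 None
scene d0 [[639.7, 240.2, 20.7], [608.7, 291.9, 19.4]]
```

The tabs' middle reads 2.60 rad. The pointer reads 1.42 with two jars, so three jars plus two dishes should come to about 2.3. Jar C comes next.

Emit:
step_arm --targets '[[[-123, 258, 0, 0, 0, 0.12], [-123, 258, 0, 0, 0, 0.24], [-123, 258, 0, 0, 0, 0.36], [-123, 258, 0, 0, 0, 0.48], [-123, 258, 0, 0, 0, 0.6], [-123, 258, 0, 0, 0, 0.72], [-123, 258, -20, 0, 0, 0.84], [-123, 258, -60, 0, 0, 0.96], [-123, 258, -100, 0, 0, 1.08], [-123, 258, -130, 0, 0, 1.2], [-123, 258, -150, 0, 0, 1.32], [-123, 258, -150, 0, 0, 1.44]]]' --fingers -0.6

```text
time: 22.1
tool_pos: [425.2, 287.9, 110.0]
tcp_rot: [-179.7, -0.5, 172.9]
ft_force: [-0.7, -0.1, -1.0]
finger_gap: 68.0
grip_force: 0.0
```

Emit:
step_arm --targets '[[[0, 0, 0, 0, 0, 0.12], [0, 0, -30, 0, 0, 0.131], [0, 0, -60, 0, 0, 0.131], [0, 0, -80, 0, 0, 0.131], [0, 0, -90, 0, 0, 0.131], [0, 0, -93, 0, 0, 0.131], [0, 0, -93, 0, 0, 0.131]]]'

```text
time: 22.68
tool_pos: [428.7, 289.5, 22.9]
tcp_rot: [-180.0, -0.1, -180.0]
ft_force: [0.6, -0.2, 0.2]
finger_gap: 68.2
grip_force: 0.0
```

Emit:
step_arm --targets '[[[0, 0, 0, 0, 0, 0], [0, 0, 0, 0, 0, 0], [0, 0, 0, 0, 0, 0], [0, 0, 0, 0, 0, 0]]]' --fingers 1

```text
time: 23.02
tool_pos: [430.6, 290.6, 25.5]
tcp_rot: [179.9, 0.2, -180.0]
ft_force: [-0.3, -1.2, 6.7]
finger_gap: 50.0
grip_force: 42.0
```

Emit:
step_arm --targets '[[[0, 0, 30, 0, 0, 0], [0, 0, 70, 0, 0, 0], [0, 0, 110, 0, 0, 0], [0, 0, 150, 0, 0, 0], [0, 0, 190, 0, 0, 0], [20, -20, 200, 0, 0, 0], [168, -195, 200, 0, 0, 0], [168, -195, 200, 0, 0, 0], [168, -195, 200, 0, 0, 0], [168, -195, 200, 0, 0, 0], [168, -195, 200, 0, 0, 0], [168, -195, 200, 0, 0, 0]]]'

```text
time: 24.02
tool_pos: [599.4, 90.7, 224.1]
tcp_rot: [-179.9, 0.1, 179.9]
ft_force: [0.2, 0.8, -0.3]
finger_gap: 49.8
grip_force: 42.4
```

Emit:
step_arm --targets '[[[-2, 0, -40, 0, 0, 0], [-2, 0, -75, 0, 0, 0], [-2, 0, -92, 0, 0, 0], [-2, 0, -100, 0, 0, 0], [-2, 0, -104, 0, 0, 0], [-2, 0, -106, 0, 0, 0], [-2, 0, -108, 0, 0, 0], [-2, 0, -109, 0, 0, 0], [-2, 0, -109, 0, 0, 0]]]'

```text
time: 24.77
tool_pos: [596.2, 95.0, 116.1]
tcp_rot: [180.0, 0.2, -180.0]
ft_force: [0.6, 0.3, -0.3]
finger_gap: 49.5
grip_force: 42.4
```

Emit:
step_arm --targets '[[[0, 0, 0, 0, 0, 0], [0, 0, 0, 0, 0, 0], [0, 0, 0, 0, 0, 0]]]' --fingers -0.35

```text
time: 25.02
tool_pos: [595.5, 94.8, 115.1]
tcp_rot: [180.0, 0.1, -180.0]
ft_force: [-0.4, -0.2, 0.0]
finger_gap: 57.9
grip_force: 0.0
```

Emit:
step_arm --targets '[[[0, 0, 10, 0, 0, 0], [0, 0, 30, 0, 0, 0], [0, 0, 70, 0, 0, 0], [0, 0, 110, 0, 0, 0], [0, 0, 150, 0, 0, 0], [-20, 0, 170, 0, 0, 0], [-60, 0, 190, 0, 0, 0], [-60, 0, 190, 0, 0, 0]]]'

```text
time: 25.68
tool_pos: [533.2, 95.1, 310.9]
tcp_rot: [180.0, 0.4, -180.0]
ft_force: [0.2, 0.1, 0.2]
finger_gap: 57.9
grip_force: 0.0
```

```bash
cat > chk.py <<'E'
from circ import *
import dial
Q={n:snap(n) for n in('wrist','top','scene')};print(r.sense()['time'],r.sense()['tool_pos'].round(1))
for n,px in(('scene',(264.7,232.4)),('top',(277.7,254.9))): print(n,dial.read(Q[n],px)[:2])
for n in('wrist','top'):
    for k,P,rr in(('1',[552,157,126],26),('2',[552,32,126],26),('3',[596,95,126],26),('d1',[375,228,10],18.5),('d0',[626,292,10],18.5)):
        c=circ(Q[n],P,rr,1.4);print(n,k,c and [[float(x) for x in y] for y in c[:2]])
for n in Q: cv2.imwrite('pics/last_%s.png'%n,Q[n]['img'])
E
python3 chk.py
```

```text
25.8333 [535.3  94.8 305.6]
scene (np.float64(2.18248090126459), np.float32(-61.65766))
top (np.float64(2.1855398871253966), np.float32(-38.700302))
wrist 1 [[550.2, 158.3, 24.7], [573.2, 147.5, 31.0]]
wrist 2 [[550.1, 36.1, 24.7], [562.5, 26.5, 25.0]]
wrist 3 [[590.6, 95.7, 23.3], [582.0, 77.5, 31.0]]
wrist d1 [[377.1, 229.8, 20.2], [395.5, 256.6, 16.4]]
wrist d0 [[624.4, 293.5, 16.7]]
top 1 [[554.5, 155.5, 26.3], [557.8, 168.7, 27.1]]
top 2 [[550.9, 31.9, 26.3], [557.3, 16.8, 27.1]]
top 3 [[561.7, 108.9, 22.4], [595.3, 95.6, 30.2]]
top d1 None
top d0 [[625.9, 293.8, 16.1]]
```

The pointer reads 2.18 with three jars, so two dishes should bring it to about 2.42 against the 2.60 middle. Now dish d0 at (625,292).

Emit:
step_arm --targets '[[[90, 197, -30, 0, 0, 0], [90, 197, -30, 0, 0, 0], [90, 197, -30, 0, 0, 0], [90, 197, -30, 0, 0, 0], [90, 197, -30, 0, 0, 0], [90, 197, -30, 0, 0, 0], [90, 197, -70, 0, 0, 0], [90, 197, -110, 0, 0, 0], [90, 197, -150, 0, 0, 0], [90, 197, -190, 0, 0, 0], [90, 197, -230, 0, 0, 0], [90, 197, -230, 0, 0, 0]]]' --fingers -0.3

```text
time: 26.83
tool_pos: [618.3, 288.8, 61.3]
tcp_rot: [-179.6, -1.0, 180.0]
ft_force: [-1.7, -0.5, -2.4]
finger_gap: 55.4
grip_force: 0.0
```

```bash
python3 - <<'E'
from circ import *
s=snap('wrist','w7.png');q=r.sense();print(q['tool_pos'],q['finger_gap'],circ(s,[625,292.5,10],18.5,1.5),proj(s,[625,292.5,10]))
t=snap('top');print(circ(t,[625,292.5,10],18.5,1.5))
E
```

```text
[620.35142799 289.58816408  66.30902954] 55.42571153140304 [[np.float64(623.9), np.float64(296.4), np.float64(16.5)], [np.float64(634.7), np.float64(302.5), np.float64(19.5)], [np.float64(664.0), np.float64(308.2), np.float64(16.7)]] [288.86519059 258.06922486]
[[np.float64(642.0), np.float64(324.1), np.float64(20.5)], [np.float64(638.3), np.float64(307.3), np.float64(18.8)], [np.float64(639.1), np.float64(282.7), np.float64(19.7)]]
```

Emit:
step_arm --targets '[[[0, 1, -10, 0, 0, 0], [0, 1, -30, 0, 0, 0], [0, 1, -45, 0, 0, 0], [0, 1, -51, 0, 0, 0], [0, 1, -53, 0, 0, 0], [0, 1, -53, 0, 0, 0]]]'

```text
time: 27.43
tool_pos: [625.2, 292.8, 21.7]
tcp_rot: [-180.0, 0.0, -180.0]
ft_force: [-0.0, -0.1, 0.1]
finger_gap: 55.6
grip_force: 0.0
```

Emit:
step_arm --targets '[[[0, 0, 0, 0, 0, 0], [0, 0, 0, 0, 0, 0], [0, 0, 0, 0, 0, 0], [0, 0, 0, 0, 0, 0], [0, 0, 0, 0, 0, 0]]]' --fingers 1 --newtons 25

```text
time: 27.85
tool_pos: [626.2, 293.2, 23.1]
tcp_rot: [179.9, 0.1, -180.0]
ft_force: [-0.7, 0.3, 6.2]
finger_gap: 34.7
grip_force: 25.4
```

Emit:
step_arm --targets '[[[0, 0, 30, 0, 0, 0], [0, 0, 70, 0, 0, 0], [0, 0, 110, 0, 0, 0], [0, 0, 150, 0, 0, 0], [0, 0, 175, 0, 0, 0], [-73, -135, 175, 0, 0, 0], [-73, -135, 175, 0, 0, 0], [-73, -135, 175, 0, 0, 0], [-73, -135, 175, 0, 0, 0], [-73, -135, 175, 0, 0, 0]]]'

```text
time: 28.68
tool_pos: [549.7, 153.5, 196.0]
tcp_rot: [-179.9, -0.1, 179.8]
ft_force: [-0.8, -0.3, -0.5]
finger_gap: 34.5
grip_force: 25.2
```

Emit:
step_arm --targets '[[[0, 0, -20, 0, 0, 0], [0, 0, -35, 0, 0, 0], [0, 0, -42, 0, 0, 0], [0, 0, -46, 0, 0, 0], [0, 0, -48, 0, 0, 0], [0, 0, -48, 0, 0, 0]]]'

```text
time: 29.18
tool_pos: [552.3, 158.1, 148.6]
tcp_rot: [180.0, 0.0, -180.0]
ft_force: [1.1, -0.1, -0.1]
finger_gap: 34.9
grip_force: 25.2
```

```bash
python3 - <<'E'
from h import *
import dial
q=r.sense();print(q['tool_pos'],q['ft_force'],q['finger_gap'],q['grip_force'])
for n,px in(('scene',(264.7,232.4)),('top',(277.7,254.9))): print(n,dial.read(snap(n),px)[:2])
E
```

```text
[552.27578593 158.06284841 148.55619517] [ 1.13009683 -0.11540736 -0.13519811] 34.86449033627337 25.24344281075173
scene (np.float64(2.316144170155504), np.float32(-62.07791))
top (np.float64(2.6797629901353437), np.float32(-14.877716))
```

Emit:
step_arm --targets '[[[0, 0, -1, 0, 0, 0], [0, 0, -1, 0, 0, 0]]]'

```text
time: 29.45
tool_pos: [552.6, 157.9, 148.0]
tcp_rot: [180.0, 0.1, -180.0]
ft_force: [0.6, -0.1, 1.6]
finger_gap: 34.9
grip_force: 25.3
```

Emit:
step_arm --targets '[[[0, 0, 0, 0, 0, 0], [0, 0, 0, 0, 0, 0], [0, 0, 0, 0, 0, 0]]]' --fingers -0.1

```text
time: 29.7
tool_pos: [552.2, 157.7, 147.6]
tcp_rot: [-180.0, 0.0, -180.0]
ft_force: [0.6, 0.6, 0.3]
finger_gap: 47.5
grip_force: 0.0
```

Emit:
step_arm --targets '[[[0, 0, 20, 0, 0, 0], [0, 0, 60, 0, 0, 0], [0, 0, 100, 0, 0, 0], [-40, 10, 130, 0, 0, 0], [-175, 71, 130, 0, 0, 0], [-175, 71, 130, 0, 0, 0], [-175, 71, 130, 0, 0, 0], [-175, 71, 130, 0, 0, 0], [-175, 71, 90, 0, 0, 0], [-175, 71, 50, 0, 0, 0], [-175, 71, 10, 0, 0, 0], [-175, 71, 10, 0, 0, 0]]]' --fingers -0.3

```text
time: 30.7
tool_pos: [372.1, 226.7, 149.5]
tcp_rot: [-179.7, -0.6, -180.0]
ft_force: [-1.6, 0.1, -1.8]
finger_gap: 55.6
grip_force: 0.0
```

```bash
python3 chk.py; python3 - <<'E'
from circ import *
print(circ(snap('top'),[552,158,136],18.5,1.3))
E
```

```text
30.85 [377.7 229.  159.1]
scene (np.float64(2.303947139467675), np.float32(-61.192932))
top (np.float64(2.308373688209181), np.float32(-37.23752))
wrist 1 None
wrist 2 None
wrist 3 None
wrist d1 [[372.7, 232.5, 17.5], [389.0, 242.2, 16.7]]
wrist d0 None
top 1 [[529.9, 160.1, 27.1], [522.8, 173.4, 22.4]]
top 2 [[550.9, 31.9, 26.2], [563.9, 21.3, 27.1]]
top 3 [[592.3, 92.5, 24.7], [555.6, 68.7, 28.6]]
top d1 [[383.4, 185.0, 20.5]]
top d0 None
[[np.float64(525.1), np.float64(168.5), np.float64(17.9)], [np.float64(537.8), np.float64(162.0), np.float64(17.9)], [np.float64(526.5), np.float64(150.0), np.float64(17.9)]]
```

Dish 0 is on, with the pointer at 2.31. Dish d1 comes next.

Emit:
step_arm --targets '[[[-3, 1, -40, 0, 0, 0], [-3, 1, -80, 0, 0, 0], [-3, 1, -110, 0, 0, 0], [-3, 1, -128, 0, 0, 0], [-3, 1, -134, 0, 0, 0], [-3, 1, -136, 0, 0, 0], [-3, 1, -136, 0, 0, 0]]]'

```text
time: 31.48
tool_pos: [376.0, 230.5, 23.5]
tcp_rot: [179.9, 0.2, 180.0]
ft_force: [-0.5, 0.2, 0.8]
finger_gap: 55.5
grip_force: 0.0
```

Emit:
step_arm --targets '[[[0, 0, 0, 0, 0, 0], [0, 0, 0, 0, 0, 0], [0, 0, 0, 0, 0, 0], [0, 0, 0, 0, 0, 0], [0, 0, 0, 0, 0, 0]]]' --fingers 1

```text
time: 31.9
tool_pos: [376.1, 230.6, 24.0]
tcp_rot: [179.9, 0.2, -180.0]
ft_force: [-0.3, -1.5, 7.5]
finger_gap: 34.6
grip_force: 24.3
```

Emit:
step_arm --targets '[[[0, 0, 30, 0, 0, 0], [0, 0, 70, 0, 0, 0], [0, 0, 110, 0, 0, 0], [0, 0, 150, 0, 0, 0], [0, 0, 185, 0, 0, 0], [178, -198, 185, 0, 0, 0], [178, -198, 185, 0, 0, 0], [178, -198, 185, 0, 0, 0], [178, -198, 185, 0, 0, 0], [178, -198, 185, 0, 0, 0], [178, -198, 185, 0, 0, 0], [178, -198, 185, 0, 0, 0]]]'

```text
time: 32.9
tool_pos: [555.1, 27.6, 208.1]
tcp_rot: [-179.9, 0.2, 179.9]
ft_force: [-0.0, -0.5, -0.8]
finger_gap: 34.9
grip_force: 25.4
```

Emit:
step_arm --targets '[[[0, 0, -30, 0, 0, 0], [0, 0, -48, 0, 0, 0], [0, 0, -54, 0, 0, 0], [0, 0, -57, 0, 0, 0], [0, 0, -59, 0, 0, 0], [0, 0, -60, 0, 0, 0], [0, 0, -60, 0, 0, 0]]]'

```text
time: 33.48
tool_pos: [552.9, 32.0, 148.0]
tcp_rot: [-180.0, 0.1, -180.0]
ft_force: [0.0, 0.6, 1.4]
finger_gap: 35.0
grip_force: 25.5
```

```bash
python3 - <<'E'
from h import *
import dial
q=r.sense();print(q['tool_pos'],q['ft_force'],q['finger_gap'],q['grip_force'])
print(dial.read(snap('scene'),(264.7,232.4))[:2])
E
```

```text
[552.88334568  32.04339926 148.00153934] [0.00293738 0.63915934 1.38659283] 35.012811755258994 25.50077107240213
(np.float64(2.7382679763067674), np.float32(-69.64671))
```

Emit:
step_arm --targets '[[[0, 0, 1, 0, 0, 0], [0, 0, 1, 0, 0, 0], [0, 0, 1, 0, 0, 0]]]' --fingers -0.1

```text
time: 33.78
tool_pos: [552.4, 31.8, 148.0]
tcp_rot: [-180.0, 0.1, -180.0]
ft_force: [0.3, -1.0, -0.3]
finger_gap: 47.0
grip_force: 0.0
```

Emit:
step_arm --targets '[[[0, 0, 20, 0, 0, 0], [0, 0, 60, 0, 0, 0], [0, 0, 100, 0, 0, 0], [-20, 40, 130, 0, 0, 0], [-50, 66, 150, 0, 0, 0], [-70, 66, 170, 0, 0, 0], [-70, 66, 170, 0, 0, 0], [-70, 66, 170, 0, 0, 0]]]'

```text
time: 34.45
tool_pos: [482.4, 98.6, 320.3]
tcp_rot: [180.0, 0.3, -179.9]
ft_force: [0.6, -0.4, -1.0]
finger_gap: 47.0
grip_force: 0.0
```

```bash
python3 chk.py; python3 - <<'E'
import cv2,numpy as np
w=cv2.imread('pics/last_wrist.png');s=cv2.imread('pics/last_scene.png');t=cv2.imread('pics/last_top.png')
b=np.hstack([cv2.resize(s[120:290,190:400],(400,300),interpolation=2),cv2.resize(t[140:350,100:360],(400,300),interpolation=2)])
a=np.hstack([cv2.resize(w,(400,300)),cv2.resize(t[230:320,340:460],(400,300))])
cv2.imwrite('pics/fin.png',np.vstack([a,b]))
E
```

```text
34.6 [482.1  97.3 316.2]
scene (np.float64(2.4161627037476126), np.float32(-73.16276))
top (np.float64(2.417473940141663), np.float32(-37.03212))
wrist 1 [[527.4, 162.8, 24.1], [566.0, 140.6, 28.1]]
wrist 2 [[548.1, 36.7, 22.9], [563.9, 43.6, 30.9]]
wrist 3 [[589.0, 95.2, 22.1], [578.0, 78.8, 28.9]]
wrist d1 [[397.9, 240.5, 17.4]]
wrist d0 None
top 1 [[530.1, 131.2, 30.2], [528.5, 157.8, 27.9]]
top 2 [[539.3, 23.7, 30.2], [512.2, 41.8, 24.7]]
top 3 [[575.2, 131.3, 28.6]]
top d1 [[402.2, 226.1, 19.7], [344.0, 221.6, 18.8]]
top d0 [[654.7, 278.6, 20.5]]
```

View pics/fin.png

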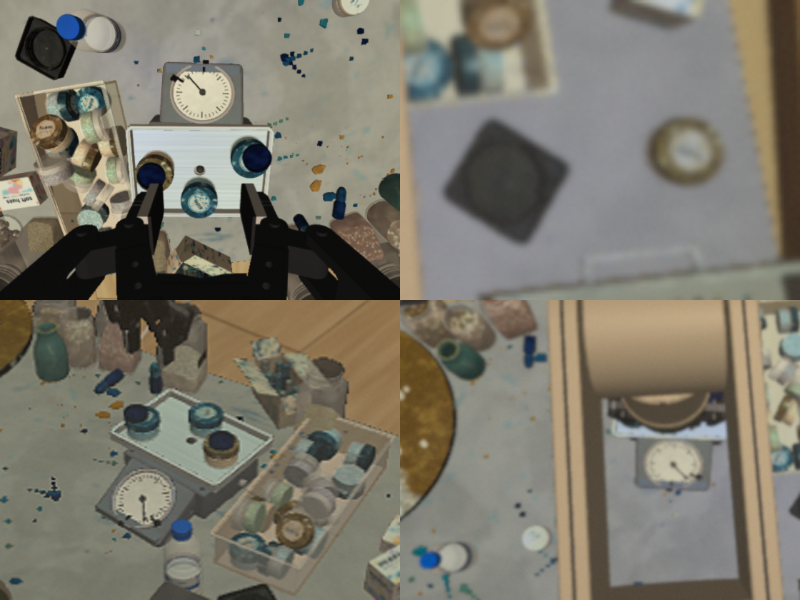

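The last picture shows three jars standing in the flat tray and both dishes open side up on jars. The pot and the spare jar are standing on the table. The pointer is at 2.42 rad, inside the tabs (2.60 ± 0.5).

```bash
python3 -c "
from bench import r
print(r.hand_in())"
```

```text
the job is handed in; nothing more can be done
None
```

I handed the job in at about 35 s of the 192 s allowed. The tray is flat over the pin, three jars and both dish lids are packed in it, the pot and spare jar are standing on the table, and the pointer is at about 2.42 rad (tabs' middle 2.60 ± 0.5); no verdict came back.

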